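Slide the corner glass blank home along the dam rail

TASK

A glass lay-up is being set out on the kiln shelf and its corner piece is still missing. With the fingertips, push the blue blank straight across the shelf until it lies flat against the long steel rail, then slide it along, keeping it pressed to the rail, into the corner, until it sits tight against both the rail and the end dam beside the amber slab. Do not lift it, do not shift the amber slab, leave everything else where it is, and finish clear of it all.

Things in the scene. Friction and masses are not known exactly. Their poses are not given: they have to be found in the camera images.
- shelf: Fixed cream-white kiln shelf, 320 (its x) x 460 (its y) x 15 mm thick, flat on the table; origin at the centre of its underside, upper face 15 mm above it, z up. Outside the steel dams, three buff clay kiln posts, 38 mm square, rise 30 mm above the upper face at shelf (x, y) = (121, -110), (121, 60) and (-30, 200) mm.
- rail (a point): Point on the top edge of the long steel rail's inner face, at shelf x = 70, y = -30 mm; axes as the shelf's. The rail, a fixed stainless angle 18 mm high above the shelf's upper face and 4 mm thick, runs along the shelf's y from -210 to 154 mm; its inner face looks to the shelf's -x, its 26 mm foot lies outside.
- end_dam (a point): Point on the top edge of the end dam's inner face, at shelf x = -20, y = 150 mm; axes as the shelf's. The end dam, a fixed stainless angle 18 mm high and 4 mm thick, runs along the shelf's x from 74 (at the rail) to -116 mm; its inner face looks to the shelf's -y, its 26 mm foot lies outside.
- place (a point): The blue blank's place, in the corner of rail and end dam: where its centre lies when it is home, at shelf x = 45, y = 125 mm, 21 mm above the shelf's underside; axes as the shelf's, to which the blank's sides are then parallel.
- blue_center (a point): Centre (half-way up) of the loose cobalt blue glass blank, 50 x 50 x 12 mm, 60 to 100 g, flat on the shelf, x and y square to its sides, z up. Starts 85 to 110 mm from its place across and 140 to 285 mm along the rail, turned up to 23 degrees. Friction on shelf and steel is about 0.3, far less than under a finger pad: a fingertip pressed on its top drags it; its sides can be pushed too.
- spare_center (a point): Centre of the spare pale sea-green glass blank, 50 x 50 x 12 mm, loose, flat on the shelf about as far from the rail as the blue one starts, some 95 to 135 mm from it along the rail, on one side or the other. To be left alone.
- slab_center (a point): Centre of the amber glass slab already laid along the end dam: 110 mm along the shelf's x, 50 mm along y, 12 mm thick, loose, 165 g. Its end nearest the rail is 56 mm from the rail's inner face, so the blue blank passes between with 6 mm to spare. Not to be shifted.
- jar_center (a point): Centre of a closed jar of crushed glass, 64 mm across and 95 mm high, standing on the table beyond the shelf's -y end. To be left alone.
- brush: Bench brush lying on the table beyond the shelf's +y end; origin under it, at table height. To be left alone.
Mind the look-alikes: they are no part of the job. Leave any pink look-alike of the part that bears blue_center alone.

How it is judged:
By the outcome, as a careful person would: the job done as asked, in the order asked, and still so for the second after the job is handed in, with the robot touching nothing.
It also fails if it takes over 51 s, if anything falls off the work surface, if the arm or the gripper's body presses on something with over 40 N, if the wrist force passes 120 N, or if a joint passes its speed limit or range.

ROBOT

A 6-joint arm with a two-finger parallel gripper is mounted at the origin on the work surface. World frame = base frame: x ahead of the robot, y to its left, z up, the work surface at z = 0. Lengths are in m, angles in rad, forces in N, time in s.
With the tool pointing down it reaches from about 0.4 to 0.825 m from the base axis. Payload 7 kg.
Tool frame: the origin (TCP) lies midway between the tips of the shut fingers; the grasp point (between the pads) lies 19 mm behind it; z points along the fingers, x is the direction in which the jaws open and shut, and the axes are right-handed (so a half turn about z gives the same grasp; the last joint's range is limited). The gripper opens to 88 mm and grips with 3 to 60 N. Pads are 19 mm wide; open, the fingers measure 130 mm over their backs; the gripper's body (78 mm by 193 mm) begins 47 mm behind the grasp point.
Start: joints at [-0.902, 0.359, 0.012, 0, -1.224, -0.288], TCP at [0.251, -0.627, 0.227] pointing down, gripper open.
Joint ranges: [-3.07, 3.07], [-1.43, 2.12], [-1.02, 1.25], [-3.03, 1.67], [-3.05, -0], [-3.03, 3.03]. Speed limits (rad/s): [2.39, 2.39, 3.01, 3.14, 3.14, 3.14].

INTERFACE

Orientations are given as [roll, pitch, yaw] about the fixed x, y, z axes, in that order (R = Rz(yaw) Ry(pitch) Rx(roll)).
In Python, from station import status, eyes, workorder gives the robot as it stands.
- The arm moves only by the shell command python3 -m jog 'ROWS' [OPENING] [FORCE]. ROWS is JSON, a list of rows, each a list of 6 numbers: the shift along the world's x, y, z in mm, then the turn, a rotation vector about the world's x, y, z in rad. A call has 1 to 12 rows; each row shifts and turns the pose as measured when the row begins; what a row does not reach is not made up. A row lasts 1/10 s, in which the tool goes at most 50 mm and 8.59 degrees, less where a joint would pass 70% of its speed; a pose out of reach is approached as far as the arm can. A call with a gripper value outside its range is refused whole. OPENING is the opening, from 0 (shut) to 1 (fully open), set as the call begins (- or left out, the last holds). The fingers move at their own pace and stop on an object; FORCE is the grip in N (left out, the last holds). Time passes only in rows, so rows that do not move let the fingers close. It gives the time, the measured TCP pose, the force and the opening at its end, in the units of the state.
- status.get_state(): the state, without advancing time (a new reading comes with each control period).
- eyes.grab_frame(name): name is "scene" or "top"; returns the picture (480x640x3 uint8, blue, green, red); there is no depth.
- eyes.calibration(name): a dict with "camera_matrix" (3x3 intrinsics, pixels), "cam_to_world" (4x4, takes a point from camera to world coordinates). Camera axes: x right, y up, looking along -z (the intrinsics and any distortion apply to the point x, -y, -z); pixel columns grow to the right and rows downward; lengths in m; the calibration is good to about 2 mm. A picture is of the moment at which its call begins. calibration takes no time and is no camera call.
- workorder.job_done(): hands the job in, once; it reports no verdict.
The state is a dict: "t": time; "q": joint angles; "qd": joint speeds; "joint_efforts": joint torques, N m; "eef_pos": TCP position; "ee_rot": TCP orientation; "force": force on the tool from outside, world axes, zero at the start; "moment": the same for the moment, N m; "width": finger opening in m.
Only numpy, scipy, OpenCV 4.12 (cv2) and the standard library are available. Lean on these libraries where they do the work, as an engineer would, in place of code of your own. Each camera call takes 0.05 s, during which the arm holds its last target. There are 200 camera calls.

## Working session

There is one attempt and no reset: what is moved stays moved. The work goes in short steps, Python scripts to look and compute and a shell command to move; the robot and the scene stay as the last step left them, time stands still between calls to the robot, and variables do not carry over. Pictures are saved under pics/ and viewed, about 8 in all and at most 12, crops included, and the job is handed in when it is done.

```bash
mkdir -p pics; python3 - <<'E'
from station import status, eyes
import cv2
for n in("scene","top"):
    cv2.imwrite(f"pics/{n}0.png",eyes.grab_frame(n)); c=eyes.calibration(n); print(c)
s=status.get_state(); print(s)
E
```

```text
{'camera_matrix': array([[588.43298319,   0.        , 316.67936448],
       [  0.        , 588.43298319, 253.52455868],
       [  0.        ,   0.        ,   1.        ]]), 'cam_to_world': array([[ 0.20117147, -0.83611256,  0.51033893,  1.20205696],
       [ 0.97946882,  0.1786497 , -0.09340837, -0.08845897],
       [-0.01307199,  0.51865217,  0.8548854 ,  1.20782412],
       [ 0.        ,  0.        ,  0.        ,  1.        ]])}
{'camera_matrix': array([[481.40385966,   0.        , 317.93740524],
       [  0.        , 481.40385966, 238.31562348],
       [  0.        ,   0.        ,   1.        ]]), 'cam_to_world': array([[ 0.00413782,  0.99640099, -0.08466376,  0.40845574],
       [-0.99999064,  0.0040159 , -0.00161028,  0.0199912 ],
       [-0.00126448,  0.08466963,  0.99640828,  1.03282139],
       [ 0.        ,  0.        ,  0.        ,  1.        ]])}
{'t': 0.1, 'q': array([-9.01914952e-01,  3.59306515e-01,  1.11498569e-02, -3.20055287e-04,
       -1.22412168e+00, -2.88084808e-01]), 'qd': array([-0.00089512, -0.00120469,  0.00339736,  0.00116327,  0.00115121,
       -0.00023465]), 'joint_efforts': array([-1.60344749e-03, -5.84160340e+01,  2.93753529e+01,  7.01553494e+00,
        1.01760085e-02, -5.83852352e-05]), 'eef_pos': array([ 0.25066952, -0.62624559,  0.2257197 ]), 'ee_rot': array([-3.14146004e+00, -1.50643034e-03,  1.95148382e+00]), 'force': array([0.12054055, 0.25898221, 0.20579555]), 'moment': array([ 0.00509675, -0.00382284, -0.00865488]), 'width': 0.0873998645796005}
```

View pics/top0.png

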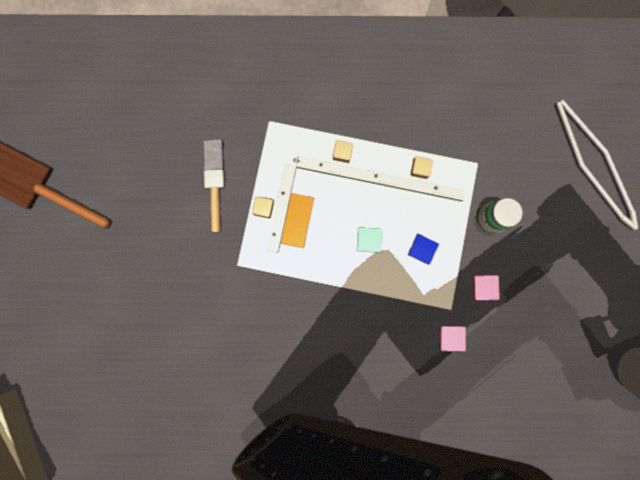

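View pics/scene0.png

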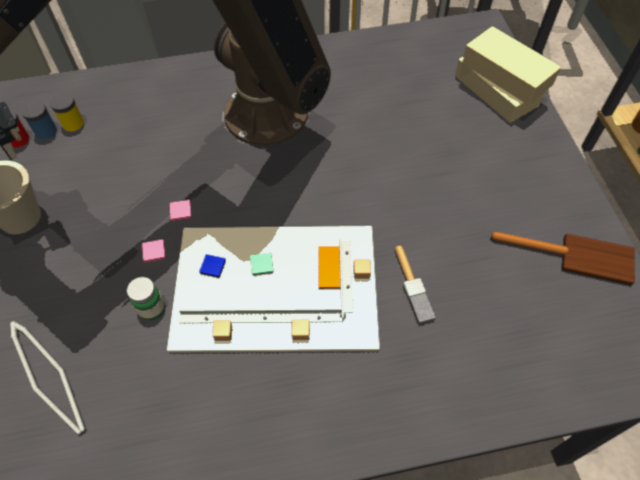

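The blue blank is at top (423,249). The look-alikes are the spare sea-green blank (369,239) and the pink ones (487,288) and (453,339). The amber slab is at (298,221) and the jar at about (500,213). The close crop comes next.

```bash
cat > h.py <<'E'
import numpy as np, cv2
from station import status, eyes
def ray(n,uv,z):
    c=eyes.calibration(n);K=c["camera_matrix"];T=c["cam_to_world"]
    d=np.linalg.inv(K)@[uv[0],uv[1],1]; d=T[:3,:3]@(d*[1,-1,-1]); o=T[:3,3]
    return (o+d*(z-o[2])/d[2])
def proj(n,p):
    c=eyes.calibration(n);K=c["camera_matrix"];T=c["cam_to_world"]
    q=(T[:3,:3].T@(np.array(p)-T[:3,3]))*[1,-1,-1]; q=K@q; return q[:2]/q[2]
def crop(n,f,x,y,w,h,s,img=None):
    im=eyes.grab_frame(n) if img is None else img
    im=cv2.resize(im[y:y+h,x:x+w],None,fx=s,fy=s,interpolation=cv2.INTER_CUBIC); cv2.imwrite(f,im)
E
python3 - <<'E'
from h import *
im=cv2.imread("pics/top0.png"); crop("top","pics/c1.png",230,112,260,200,3,im)
hsv=cv2.cvtColor(im,cv2.COLOR_BGR2HSV)
for nm,lo,hi in(("blue",(112,120,60),(128,255,255)),("green",(65,40,120),(90,255,255)),("amber",(8,200,180),(20,255,255))):
    m=cv2.inRange(hsv,lo,hi); m[:, :240]=0; m[:,480:]=0
    n,l,st,ce=cv2.connectedComponentsWithStats(m); k=1+st[1:,4].argmax()
    r=cv2.minAreaRect(np.argwhere(l==k)[:,::-1].astype(np.float32)); b=cv2.boxPoints(r)
    w=np.array([ray("top",p,.027) for p in b])[:,:2]
    print(nm,st[k,4],ce[k],ray("top",ce[k],.027).round(4),"corners",b.round(1).tolist(),np.linalg.norm(np.diff(w,axis=0),axis=1).round(3),[np.degrees(np.arctan2(*(w[i+1]-w[i])[::-1])).round(1) for i in(0,1)])
E
```

```text
blue 522 [423.14942529 248.7605364 ] [ 0.4729 -0.1986  0.027 ] corners [[407.8999938964844, 254.10000610351562], [417.3999938964844, 233.6999969482422], [438.29998779296875, 243.5], [428.79998779296875, 263.79998779296875]] [0.047 0.048 0.047] [np.float64(-25.5), np.float64(-115.1)]
green 495 [369.22424242 238.78787879] [ 0.4934 -0.0859  0.027 ] corners [[356.70001220703125, 250.5], [358.1000061035156, 227.1999969482422], [381.29998779296875, 228.5], [380.0, 251.8000030517578]] [0.049 0.049 0.049] [np.float64(-3.5), np.float64(-93.2)]
amber 2 [292.5 194. ] [0.5877 0.0758 0.027 ] corners [[293.0, 194.0], [293.0, 194.0], [292.0, 194.0], [292.0, 194.0]] [0.    0.002 0.   ] [np.float64(0.0), np.float64(90.2)]
```

View pics/c1.png

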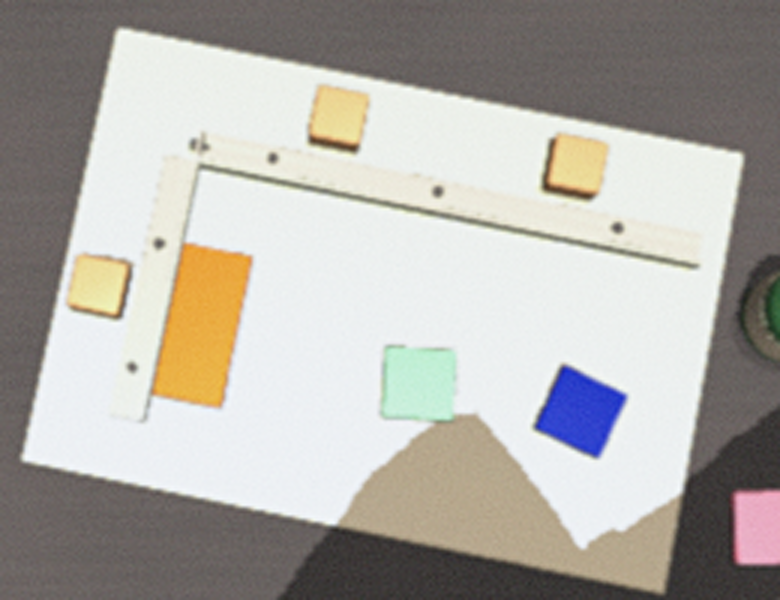

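The crop confirms the choice: cobalt blue at crop (581,411), turned, with the sea-green blank at (419,383). Shelf corners in the crop are (118,28), (743,154), (665,593) and (22,461). Next I fit the shelf frame.

```bash
python3 - <<'E'
from h import *
f=lambda p:(230+(p[0]+.5)/3-.5,112+(p[1]+.5)/3-.5)
px=[(118,28),(743,154),(665,593),(22,461)]; S=np.array([(.16,.23),(.16,-.23),(-.16,-.23),(-.16,.23)])
W=np.array([ray("top",f(p),.015)[:2] for p in px])
a=S-S.mean(0);b=W-W.mean(0); yaw=np.arctan2((a[:,0]*b[:,1]-a[:,1]*b[:,0]).sum(),(a*b).sum())
R=np.array([[np.cos(yaw),-np.sin(yaw)],[np.sin(yaw),np.cos(yaw)]]); o=W.mean(0)
np.savez("shelf.npz",R=R,o=o,yaw=yaw)
print("yaw",yaw,"o",o,"res mm",((W-o-a@R.T)*1e3).round(1).tolist())
s=lambda w:((np.array(w)[:2]-o)@R*1e3).round(1)
print("blue",s([.4729,-.1986]),"spare",s([.4934,-.0859]),"blue yaw rel deg",-25.5-np.degrees(yaw))
for n,p in (("slab",[(185,244),(252,255),(221,408),(152,394)]),):
    print(n,[s(ray("top",f(q),.027)).tolist() for q in p])
for p in [(200,166),(698,266)]: print("rail inner @z.033",s(ray("top",f(p),.033)),"@.015",s(ray("top",f(p),.015)))
print("jar top",s(ray("top",(508,213),.095)))
print("jar scene",s(ray("scene",(143,288),.095)))
for q in [(-60,-100),(45,-115),(45,125),(90,-150)]: print(q,(o+R@np.array(q)/1e3).round(4))
E
```

```text
yaw -0.19847599654898557 o [ 0.54804608 -0.06441306] res mm [[-0.6, -0.8], [-0.8, 1.1], [0.9, -0.1], [0.4, -0.3]]
blue [ -47.2 -146.4] spare [-49.3 -31.8] blue yaw rel deg -14.128163063090035
slab [[12.8, 148.1], [14.6, 100.3], [-95.4, 99.7], [-95.5, 148.9]]
rail inner @z.033 [ 68.3 148.6] @.015 [ 72.3 150.3]
rail inner @z.033 [  68.7 -207.1] @.015 [  72.7 -211.8]
jar top [  48.2 -283. ]
jar scene [  52.7 -279.4]
(-60, -100) [ 0.4695 -0.1506]
(45, -115) [ 0.5695 -0.186 ]
(45, 125) [0.6168 0.0493]
(90, -150) [ 0.6067 -0.2292]
```

Shelf yaw is -0.198, and the rail, slab and spare all agree with the description. I'll press on the blank's top with shut fingers, jaw axis across the rail. I'll undo the -14° turn while dragging across, then drag it along with a bias towards the rail. Pointing the jaw that way keeps the gripper body clear of the jar.

```bash
python3 -m jog '[[22,43,0,0,0,0.0745],[22,43,0,0,0,0.0745],[22,43,0,0,0,0.0745],[22,43,0,0,0,0.0745],[22,43,0,0,0,0.0745],[22,43,0,0,0,0.0745],[22,43,0,0,0,0.0745],[22,43,0,0,0,0.0745],[22,43,0,0,0,0.0745],[22,43,-10,0,0,0.0745]]' 0 20
```

```text
t: 1.1
eef_pos: [0.4705, -0.1846, 0.2115]
ee_rot: [-3.14, -0.006, 2.716]
force: [0.3, -0.5, -0.2]
width: 0.0137
```

```bash
python3 -m jog '[[1,-7,-30,0,0.003,-0.01],[1,-7,-30,0,0.003,-0.01],[0,0,-30,0,0,0],[0,0,-30,0,0,0],[0,0,-25,0,0,0],[0,0,-15,0,0,0],[0,0,0,0,0,0]]' 0; python3 - <<'E'
from h import *
im=eyes.grab_frame("scene"); cv2.imwrite("pics/s2.png",im); crop("scene","pics/c2.png",130,190,260,180,3,im)
E
```

```text
t: 1.8
eef_pos: [0.4746, -0.1907, 0.045]
ee_rot: [-3.139, -0.012, 2.71]
force: [-0.7, -0.2, 0.5]
width: 0.0003
```

View pics/c2.png

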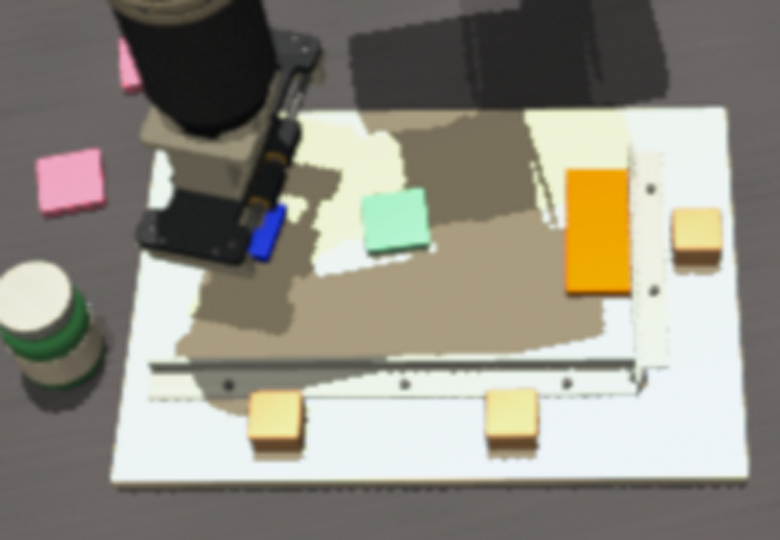

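The scene crop shows the fingers over the blue blank, partly seen at (268,232), with the spare at (397,222) clear of it. I'll re-centre, level and press.

```bash
python3 -m jog '[[-1,-8,-4,-0.005,-0.011,-0.01],[0,-1,-6,0,0,0],[0,0,-4,0,0,0],[0,0,-3,0,0,0],[0,0,-2,0,0,0]]' 0; python3 -m jog '[[0,0,-2,0,0,0]]';python3 -m jog '[[0,0,-2,0,0,0]]'
```

```text
t: 2.35
eef_pos: [0.4765, -0.2012, 0.0291]
ee_rot: [-3.141, 0.009, 2.7]
force: [0.2, -0.4, -0.2]
width: 0.0002
t: 2.45
eef_pos: [0.4766, -0.2012, 0.0272]
ee_rot: [-3.141, 0.009, 2.7]
force: [-3.7, 2.9, 19.6]
width: 0.0
t: 2.55
eef_pos: [0.4767, -0.2012, 0.027]
ee_rot: [-3.141, 0.009, 2.701]
force: [-13.9, 9.4, 48.0]
width: 0.0004
```

```bash
python3 -m jog '[[0,0,0,0.004,0.008,0],[0,0,-0.5,0,0,0]]' 0;python3 -m jog '[[5,-1,-0.5,0,0,0.04],[5,-1,-0.5,0,0,0.04],[5,-1,-0.5,0,0,0.04]]'; python3 - <<'E'
from h import *
crop("scene","pics/c3.png",150,210,200,150,4)
E
```

```text
t: 2.75
eef_pos: [0.4776, -0.2011, 0.0279]
ee_rot: [-3.141, 0.002, 2.702]
force: [-0.8, 0.2, 0.7]
width: 0.0005
t: 3.05
eef_pos: [0.492, -0.2042, 0.0273]
ee_rot: [-3.141, 0.002, 2.826]
force: [-4.1, 1.2, 12.1]
width: 0.0002
```

View pics/c3.png

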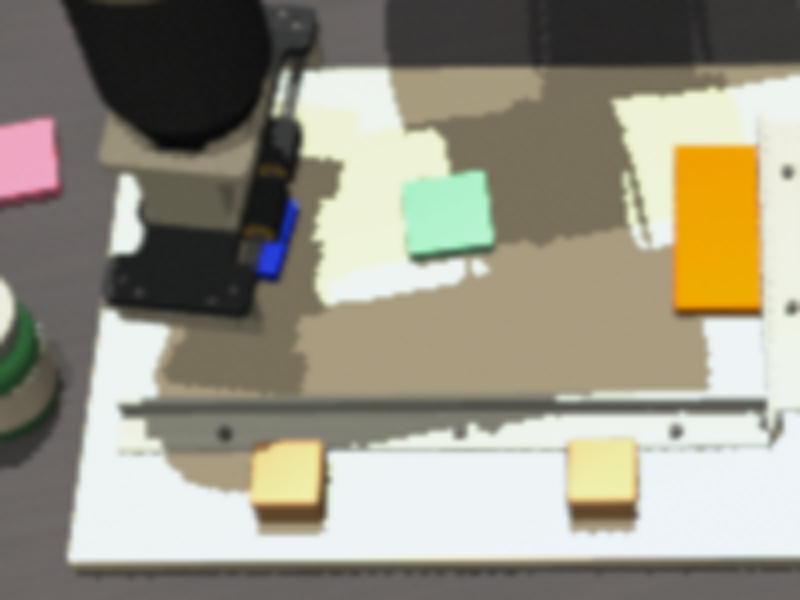

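The drag works: about 12 N down and 4 N sideways, which is sliding on the shelf at 0.33. I'll carry on to just short of the rail.

```bash
python3 -m jog '[[5.9,-1.2,-0.5,0,0,0.03],[5.9,-1.2,-0.5,0,0,0.03],[5.9,-1.2,-0.5,0,0,0.03],[5.9,-1.2,-0.5,0,0,0.02],[5.9,-1.2,-0.5,0,0,0.005],[5.9,-1.2,-0.5,0,0,0],[5.9,-1.2,-0.5,0,0,0]]';python3 -m jog '[[5.9,-1.2,-0.5,0,0,0],[5.9,-1.2,-0.5,0,0,0],[5.9,-1.2,-0.5,0,0,0],[4,-0.8,-0.5,0,0,0]]'; python3 - <<'E'
from h import *
z=np.load("shelf.npz"); s=status.get_state(); print((s["eef_pos"][:2]-z["o"])@z["R"]*1e3)
crop("scene","pics/c4.png",150,210,200,150,4)
im=eyes.grab_frame("top"); cv2.imwrite("pics/t4.png",im)
E
```

```text
t: 3.8
eef_pos: [0.5338, -0.2138, 0.0273]
ee_rot: [-3.138, 0.002, 2.951]
force: [-3.0, 0.6, 7.9]
width: 0.0001
t: 4.2
eef_pos: [0.5558, -0.2189, 0.0273]
ee_rot: [-3.136, 0.002, 2.952]
force: [-3.6, 0.8, 9.0]
width: 0.0008
[  38.0974624 -149.922359 ]
```

View pics/c4.png

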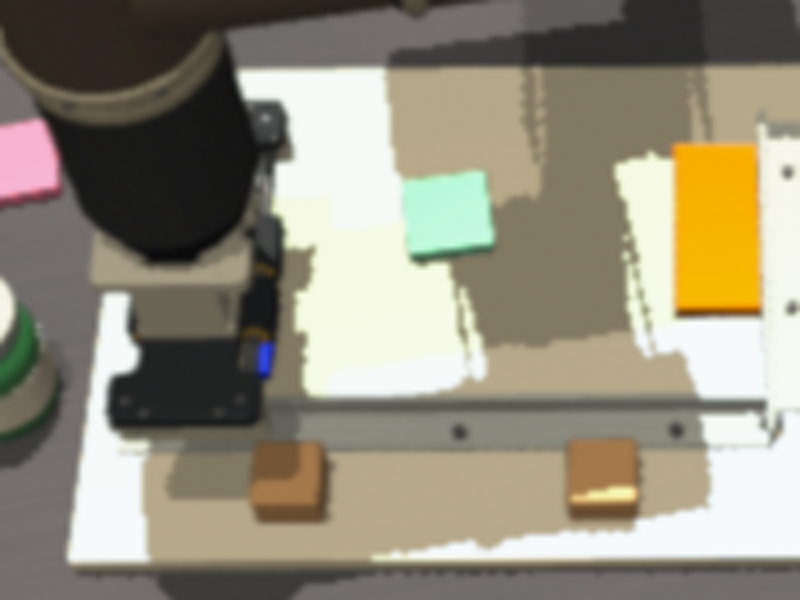

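The blue blank, with its corner at (271,375), is now near the rail. Next I close in with small steps.

```bash
for i in 1 2 3; do python3 -m jog '[[2.5,-0.5,-0.5,0,0,0],[2.5,-0.5,-0.5,0,0,0]]'|egrep 'pos|force|rot'; done
```

```text
eef_pos: [0.5613, -0.2203, 0.0273]
ee_rot: [-3.136, 0.003, 2.952]
force: [-2.0, 0.5, 8.1]
eef_pos: [0.5662, -0.2216, 0.0273]
ee_rot: [-3.135, 0.003, 2.952]
force: [-3.0, 0.6, 6.9]
eef_pos: [0.5712, -0.2228, 0.0273]
ee_rot: [-3.134, 0.003, 2.953]
force: [-2.6, 1.2, 7.6]
```

```bash
for i in 1 2 ; do python3 -m jog '[[2,-0.4,-0.5,0,0,0]]'|egrep 'pos|force|rot'; done; python3 - <<'E'
from h import *
z=np.load("shelf.npz"); s=status.get_state(); print((s["eef_pos"][:2]-z["o"])@z["R"]*1e3)
im=eyes.grab_frame("top")
a=cv2.resize(im[150:250,380:480],None,fx=4,fy=4,interpolation=3)
b=cv2.resize(eyes.grab_frame("scene")[250:350,150:250],None,fx=4,fy=4,interpolation=3)
cv2.imwrite("pics/c5.png",np.hstack([a,b]))
E
```

```text
eef_pos: [0.5724, -0.2232, 0.0273]
ee_rot: [-3.134, 0.002, 2.953]
force: [-8.8, 5.9, 16.4]
eef_pos: [0.5724, -0.2233, 0.0273]
ee_rot: [-3.133, -0.002, 2.953]
force: [-11.3, 7.2, 18.5]
[  55.24309889 -150.91521815]
```

View pics/c5.png

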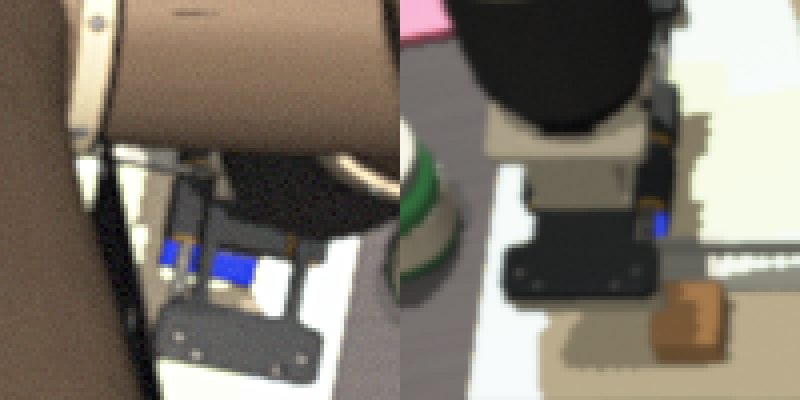

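```bash
python3 - <<'E'
from h import *
z=np.load("shelf.npz"); s=lambda w:((np.array(w)[:2]-z["o"])@z["R"]*1e3).round(1)
for p in [(162,262),(252,287),(161,240),(255,260)]: print(s(ray("top",(380+p[0]/4-.4,150+p[1]/4-.4),.027)))
for p in [(666,237),(668,212)]: print("sc",s(ray("scene",(150+(p[0]-400)/4-.4,250+p[1]/4-.4),.027)))
E
```

```text
[  21.3 -127.1]
[  17.8 -175.9]
[  32.6 -124.5]
[  32.1 -174.8]
sc [  70.8 -131.6]
sc [  55.3 -131.8]
```

The blank is at about x 45 and y -150 mm, still turned roughly -4°: its +y corner touches the rail and the -y end lags about 3 mm. I'll lift off, press nearer the lagging end and swing it flush.

```bash
python3 -m jog '[[-1,0,6,0,0,0],[0,0,6,0,0,0],[-7,-5,0,0.008,-0.002,-0.01],[-7,-5,0,0,0,0],[0,0,0,0,0,0]]'; python3 - <<'E'
from h import *
z=np.load("shelf.npz"); s=status.get_state(); print((s["eef_pos"][:2]-z["o"])@z["R"]*1e3)
im=eyes.grab_frame("top")
a=cv2.resize(im[150:250,380:480],None,fx=4,fy=4,interpolation=3)
b=cv2.resize(eyes.grab_frame("scene")[250:350,150:250],None,fx=4,fy=4,interpolation=3)
cv2.imwrite("pics/c6.png",np.hstack([a,b]))
E
```

```text
t: 5.7
eef_pos: [0.556, -0.2337, 0.0393]
ee_rot: [3.141, -0.001, 2.942]
force: [0.3, -0.5, 0.1]
width: 0.0006
[  41.15400556 -164.43978887]
```

View pics/c6.png

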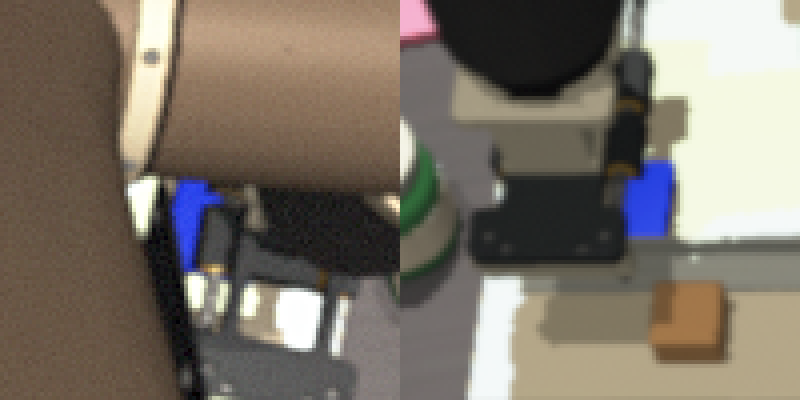

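```bash
python3 - <<'E'
from h import *
z=np.load("shelf.npz"); s=lambda w:((np.array(w)[:2]-z["o"])@z["R"]*1e3).round(1)
for p in [(675,161),(668,239),(628,236)]: print("sc",s(ray("scene",(150+(p[0]-400)/4-.4,250+p[1]/4-.4),.027)))
for p in [(194,271),(176,195)]: print("top",s(ray("top",(380+p[0]/4-.4,150+p[1]/4-.4),.027)))
E
python3 -m jog '[[0,0,-6,0,0,0],[0,0,-4,0,0,0],[0,0,-1.5,0,0,0],[0,0,-1,0,0,0]]'|egrep 'pos|force'
for i in 1 2 3; do python3 -m jog '[[2,-0.4,-0.6,0,0,0]]'|egrep 'pos|force'; done
```

```text
sc [  23.1 -130.6]
sc [  72.  -130.4]
sc [  69.9 -152.9]
top [  20.  -144.5]
top [  57.8 -127.8]
eef_pos: [0.5571, -0.2336, 0.0272]
force: [-7.0, 3.9, 23.7]
eef_pos: [0.5587, -0.2339, 0.0273]
force: [-3.8, 0.3, 7.9]
eef_pos: [0.5596, -0.2342, 0.0273]
force: [-7.7, 2.9, 12.7]
eef_pos: [0.5602, -0.2344, 0.0273]
force: [-8.0, 2.9, 15.0]
```

Its edge now measures square (y -130.6 to -130.4), and the advance is stopped at about 8 N, so it lies flat on the rail. Next I slide it along with a bias towards the rail.

```bash
python3 -m jog '[[2,-0.4,-0.6,0,0,0],[2.6,7.6,-0.6,0,0,0],[2.6,7.6,-0.6,0,0,0],[2.6,7.6,-0.6,0,0,0],[2.6,7.6,-0.6,0,0,0]]'|egrep 'pos|force|rot'; python3 - <<'E'
from h import *
z=np.load("shelf.npz"); s=status.get_state(); print((s["eef_pos"][:2]-z["o"])@z["R"]*1e3)
im=eyes.grab_frame("scene");cv2.imwrite("pics/s7.png",im); crop("scene","pics/c7.png",150,230,120,90,6,im)
E
```

```text
eef_pos: [0.5699, -0.2064, 0.0273]
ee_rot: [-3.135, -0.012, 2.946]
force: [-3.7, -2.7, 8.5]
[  49.44438855 -134.92344188]
```

View pics/c7.png

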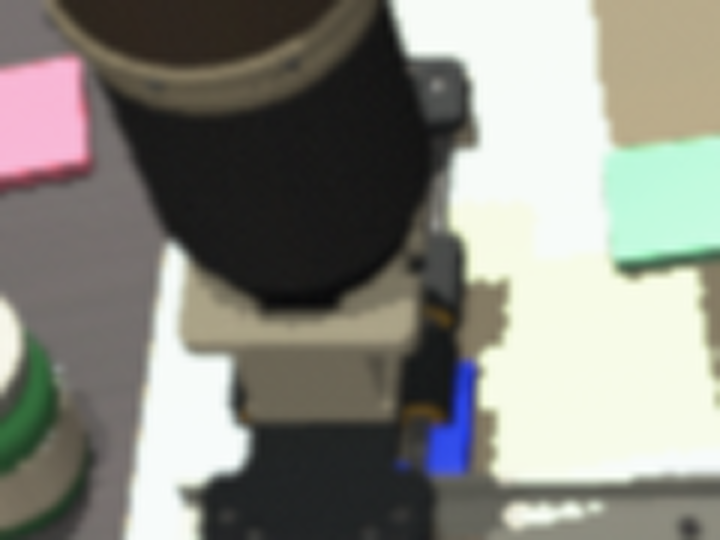

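```bash
python3 - <<'E'
from h import *
z=np.load("shelf.npz"); s=lambda w:((np.array(w)[:2]-z["o"])@z["R"]*1e3).round(1)
for p in [(476,362),(467,472),(402,467)]: print("sc",s(ray("scene",(150+p[0]/6-.4,230+p[1]/6-.4),.027)))
E
python3 -m jog '[[2.0,7.7,-0.5,0.002,-0.006,0],[2.0,7.7,-0.6,0.002,-0.006,0],[2.1,7.7,-0.6,0,0,0],[2.1,7.7,-0.6,0,0,0],[2.1,7.7,-0.6,0,0,0],[2.1,7.7,-0.6,0,0,0]]'|egrep 'pos|force|rot'; python3 - <<'E'
from h import *
z=np.load("shelf.npz"); s=status.get_state(); print((s["eef_pos"][:2]-z["o"])@z["R"]*1e3)
im=eyes.grab_frame("scene"); cv2.imwrite("pics/s8.png",im)
m=cv2.inRange(cv2.cvtColor(im,cv2.COLOR_BGR2HSV),(112,120,60),(128,255,255));m[:220]=0
n,l,st,ce=cv2.connectedComponentsWithStats(m);k=1+st[1:,4].argmax();P=np.argwhere(l==k)[:,::-1]
for v in range(P[:,1].min(),P[:,1].max()+1,4):
    u=P[P[:,1]==v,0]; w=[((ray("scene",(q,v),.027)[:2]-z["o"])@z["R"]*1e3).round(1).tolist() for q in (u.min()-.5,u.max()+.5)]; print(v,u.min(),u.max(),w)
E
```

```text
sc [  23.6 -106.5]
sc [  69.6 -106.5]
sc [  67.3 -130.8]
eef_pos: [0.5814, -0.1619, 0.0273]
ee_rot: [-3.135, -0.003, 2.95]
force: [-3.1, -3.1, 8.5]
[ 51.91183639 -89.02188175]
301 244 246 [[51.9, -71.7], [52.0, -65.0]]
305 243 246 [[61.9, -73.3], [62.0, -64.4]]
```

Blue follows, square and on the rail (edge at y -64.5). The fingertip has crept towards the rail, so I'll re-seat it behind centre and continue.

```bash
python3 -m jog '[[0,0,6,0,0,0],[-5,-3,4,0.006,-0.001,-0.007],[-6,-3,0,0,0,0],[0,0,-4,0,0,0],[0,0,-4,0,0,0],[0,0,-1.2,0,0,0],[0,0,-0.8,0,0,0]]'|egrep 'pos|force|rot'
python3 -m jog '[[1,-0.2,-0.6,0,0,0],[2,-0.4,-0.6,0,0,0],[2.0,7.8,-0.6,0,0,0],[2.0,7.8,-0.6,0,0,0],[2.0,7.8,-0.6,0,0,0],[2.0,7.8,-0.6,0,0,0],[2.0,7.8,-0.6,0,0,0],[2.0,7.8,-0.6,0,0,0]]'|egrep 'pos|force|rot'; cat > m.py <<'E'
from h import *
z=np.load("shelf.npz"); s=status.get_state(); print(s["t"],(s["eef_pos"][:2]-z["o"])@z["R"]*1e3)
im=eyes.grab_frame("scene"); cv2.imwrite("pics/s_%d.png"%(s["t"]*100),im)
m=cv2.inRange(cv2.cvtColor(im,cv2.COLOR_BGR2HSV),(112,120,60),(128,255,255));m[:220]=0
n,l,st,ce=cv2.connectedComponentsWithStats(m);k=1+st[1:,4].argmax();P=np.argwhere(l==k)[:,::-1]
for v in range(P[:,1].min(),P[:,1].max()+1,4):
    u=P[P[:,1]==v,0]; w=[((ray("scene",(q,v),.027)[:2]-z["o"])@z["R"]*1e3).round(1).tolist() for q in (u.min()-.5,u.max()+.5)]; print(v,u.min(),u.max(),w)
E
python3 m.py
```

```text
eef_pos: [0.5695, -0.1674, 0.0272]
ee_rot: [-3.141, -0.004, 2.943]
force: [-5.8, 5.0, 21.0]
eef_pos: [0.5804, -0.1246, 0.0273]
ee_rot: [-3.134, -0.012, 2.944]
force: [-3.8, -3.8, 8.7]
9.2 [ 43.58201685 -52.63531326]
290 264 265 [[24.6, -28.0], [24.6, -23.5]]
294 264 265 [[34.8, -27.6], [34.8, -23.0]]
298 261 266 [[44.8, -33.9], [44.9, -20.4]]
302 260 266 [[54.8, -35.7], [55.0, -20.0]]
306 261 266 [[64.8, -33.0], [64.9, -19.6]]
```

```bash
python3 - <<'E'
from h import *
im=cv2.imread("pics/s_919.png") if __import__("os").path.exists("pics/s_919.png") else cv2.imread("pics/s_920.png")
crop("scene","pics/c8.png",220,270,80,60,10,im)
E
```

```text
(no output)
```

View pics/c8.png

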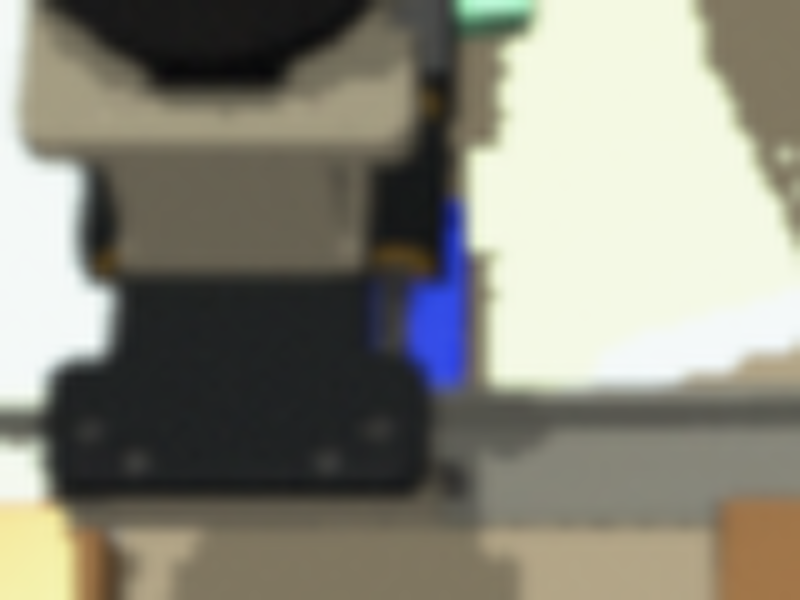

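```bash
python3 - <<'E'
from h import *
z=np.load("shelf.npz")
for x in(20,45,70): print(x,((proj("scene",[*(z["o"]+z["R"]@np.array([x,-21])/1e3),.027])-[220,270]+.5)*10).round(0))
s=lambda w:((np.array(w)[:2]-z["o"])@z["R"]*1e3).round(1)
for p in [(465,200),(466,388)]: print("sc",s(ray("scene",(220+p[0]/10-.5,270+p[1]/10-.5),.027)))
E
```

```text
20 [472. 187.]
45 [467. 285.]
70 [463. 386.]
sc [ 23.4 -22.4]
sc [ 70.6 -20.2]
```

The edge is within about 2° of square, maybe with the leading corner slightly open. I'll re-seat towards the front, press to the rail and continue.

```bash
python3 -m jog '[[0,0,6,0,0,0],[0,6,4,0.004,-0.013,0],[0,6,0,0.002,0,0],[0,0,-4,0,0,0],[0,0,-4,0,0,0],[0,0,-1.2,0,0,0],[0,0,-0.8,0,0,0],[1,-0.2,-0.6,0,0,0],[2,-0.4,-0.6,0,0,0],[2,-0.4,-0.6,0,0,0]]'|egrep 'pos|force|rot'
python3 -m jog '[[2.0,7.8,-0.6,0,0,0],[2.0,7.8,-0.6,0,0,0],[2.0,7.8,-0.6,0,0,0],[2.0,7.8,-0.6,0,0,0],[2.0,7.8,-0.6,0,0,0],[2.0,7.8,-0.6,0,0,0],[2.0,7.8,-0.6,0,0,0],[2.0,7.8,-0.6,0,0,0]]'|egrep 'pos|force|rot'; python3 m.py
```

```text
eef_pos: [0.5829, -0.111, 0.0273]
ee_rot: [3.142, -0.005, 2.946]
force: [-7.0, 3.4, 11.2]
eef_pos: [0.5942, -0.0558, 0.0273]
ee_rot: [-3.13, -0.013, 2.944]
force: [-3.6, -3.8, 9.5]
11.05 [43.53997117 17.52485182]Traceback (most recent call last):
  File "m.py", line 5, in <module>
    n,l,st,ce=cv2.connectedComponentsWithStats(m);k=1+st[1:,4].argmax();P=np.argwhere(l==k)[:,::-1]
                                                      ~~~~~~~~~~~~~~~^^
ValueError: attempt to get argmax of an empty sequence
```

```bash
python3 -m jog '[[0,0,6,0,0,0],[-2,-8,4,0.004,-0.013,0],[-3,-9,0,0.007,0,0],[0,0,0,0,0,0]]'|egrep 'pos|force|rot'
python3 m.py
```

```text
eef_pos: [0.5889, -0.0734, 0.0375]
ee_rot: [3.139, -0.001, 2.945]
force: [0.2, 0.8, 0.6]
11.5 [41.82614525 -0.74827907]
290 288 290 [[25.2, 26.4], [25.3, 33.2]]
294 286 291 [[35.3, 22.1], [35.5, 35.7]]
298 285 291 [[45.4, 20.1], [45.5, 35.8]]
302 286 291 [[55.4, 22.6], [55.6, 36.0]]
306 287 291 [[65.4, 25.1], [65.5, 36.2]]
```

Square, with the edge at y about 36, so 114 mm are left. I'll re-press and continue.

```bash
python3 -m jog '[[1,5,-4,0,0,0],[0,0,-4,0,0,0],[0,0,-1.2,0,0,0],[0,0,-0.9,0,0,0],[1,-0.2,-0.6,0,0,0],[2,-0.4,-0.6,0,0,0],[2,-0.4,-0.6,0,0,0]]'|egrep 'pos|force|rot'
python3 -m jog '[[2.0,7.8,-0.6,0,0,0],[2.0,7.8,-0.6,0,0,0],[2.0,7.8,-0.6,0,0,0],[2.0,7.8,-0.6,0,0,0],[2.0,7.8,-0.6,0,0,0],[2.0,7.8,-0.6,0,0,0],[2.0,7.8,-0.6,0,0,0],[2.0,7.8,-0.6,0,0,0]]'|egrep 'pos|force|rot'; python3 m.py
```

```text
eef_pos: [0.5921, -0.0687, 0.0273]
ee_rot: [-3.141, -0.007, 2.947]
force: [-6.8, 3.0, 11.9]
eef_pos: [0.6041, -0.0102, 0.0273]
ee_rot: [-3.13, -0.015, 2.95]
force: [-4.5, -3.8, 9.0]
13.05 [44.22881603 64.23568748]
298 317 317 [[46.1, 92.0], [46.2, 94.2]]
302 317 317 [[56.2, 92.0], [56.2, 94.2]]
```

```bash
python3 -m jog '[[0,0,6,0,0,0],[-2,-5,4,0.003,-0.014,0],[-2,-5,0,0.008,0,-0.007],[0,0,0,0,0,0]]'|egrep 'pos|force|rot'
python3 m.py; python3 - <<'E'
from h import *
crop("scene","pics/c9.png",280,240,100,75,8)
E
```

```text
eef_pos: [0.6, -0.0191, 0.0375]
ee_rot: [3.139, -0.002, 2.945]
force: [0.7, -0.2, 0.6]
13.5 [41.96211954 54.70891513]
290 314 317 [[25.8, 85.3], [25.9, 94.3]]
294 312 317 [[35.9, 80.8], [36.1, 94.3]]
298 311 317 [[46.0, 78.5], [46.2, 94.2]]
302 313 317 [[56.1, 83.0], [56.2, 94.2]]
306 314 318 [[66.0, 85.2], [66.1, 96.4]]
```

View pics/c9.png

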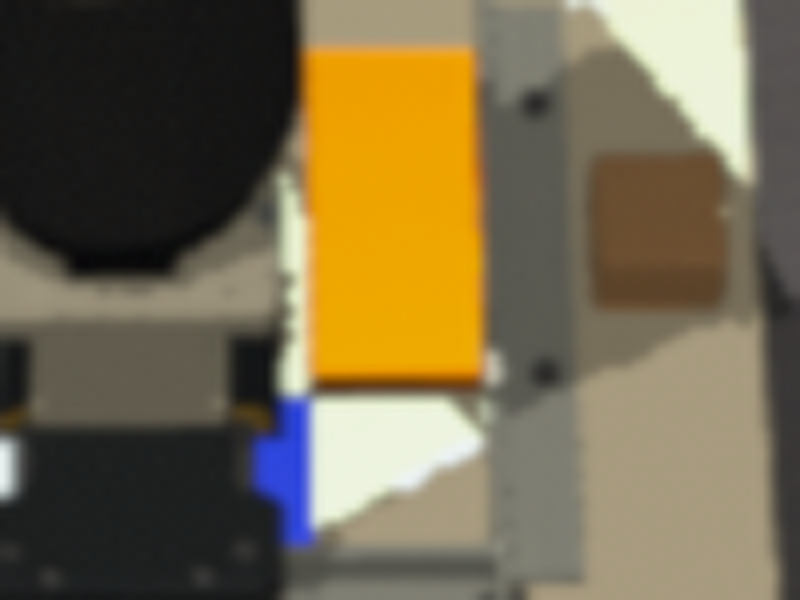

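The blue leading edge at (312,398)–(312,545) is parallel to the slab's, and clears the slab's end (row 385) by about 6 mm. On into the corner.

```bash
python3 -m jog '[[1,5,-4,0,0,0],[0,0,-4,0,0,0],[0,0,-1.2,0,0,0],[0,0,-0.9,0,0,0],[1,-0.2,-0.6,0,0,0],[2,-0.4,-0.6,0,0,0],[2.0,7.8,-0.6,0,0,0],[2.0,7.8,-0.6,0,0,0],[2.0,7.8,-0.6,0,0,0],[2.0,7.8,-0.6,0,0,0],[2.0,7.8,-0.6,0,0,0]]'|egrep 'pos|force|rot'
for i in 1 2; do python3 -m jog '[[1.2,3.9,-0.6,0,0,0],[1.2,3.9,-0.6,0,0,0]]'|egrep 'pos|force|rot';done; python3 m.py
```

```text
eef_pos: [0.6104, 0.0218, 0.0273]
ee_rot: [-3.134, -0.009, 2.947]
force: [-3.1, -4.1, 10.1]
eef_pos: [0.6119, 0.0287, 0.0273]
ee_rot: [-3.131, -0.011, 2.949]
force: [-3.6, -3.5, 9.8]
eef_pos: [0.6132, 0.0351, 0.0273]
ee_rot: [-3.128, -0.013, 2.95]
force: [-4.1, -4.6, 9.3]
15.1 [ 44.27005059 110.39256386]
298 339 340 [[46.7, 141.4], [46.7, 145.8]]
302 339 341 [[56.7, 141.1], [56.7, 147.8]]
```

```bash
for i in 1 2 3 4; do python3 -m jog '[[0.9,3,-0.6,0,0,0]]'|egrep 'pos|force';done; python3 m.py
```

```text
eef_pos: [0.6144, 0.0379, 0.0274]
force: [-1.3, -3.6, 6.3]
eef_pos: [0.6154, 0.0403, 0.0274]
force: [-0.7, -3.9, 6.6]
eef_pos: [0.6164, 0.0427, 0.0274]
force: [-1.3, -4.4, 6.5]
eef_pos: [0.6174, 0.0451, 0.0274]
force: [-1.2, -3.3, 7.2]
15.55 [ 46.42543184 121.06341071]Traceback (most recent call last):
  File "m.py", line 5, in <module>
    n,l,st,ce=cv2.connectedComponentsWithStats(m);k=1+st[1:,4].argmax();P=np.argwhere(l==k)[:,::-1]
                                                      ~~~~~~~~~~~~~~~^^
ValueError: attempt to get argmax of an empty sequence
```

```bash
python3 -m jog '[[0,0,6,0,0,0],[-4,-6,5,0.006,-0.013,-0.007],[-4,-6,0,0.008,0,0],[0,0,0,0,0,0]]'|egrep 'pos|force|rot'
python3 m.py; python3 - <<'E'
from h import *
crop("scene","pics/c10.png",300,240,100,75,8)
E
```

```text
eef_pos: [0.6085, 0.0329, 0.0385]
ee_rot: [-3.141, -0.002, 2.945]
force: [-0.1, 0.0, -0.8]
16.0 [ 40.08803946 107.28345237]
293 337 339 [[34.0, 137.1], [34.1, 143.9]]
297 337 340 [[44.1, 136.9], [44.2, 145.9]]
```

View pics/c10.png

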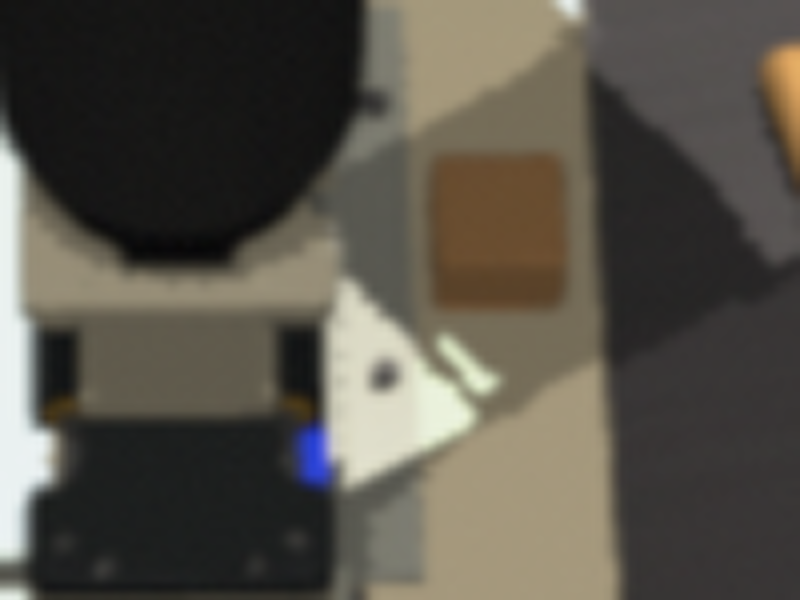

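The blue blank's right edge at (332,455) abuts the dam. One firm re-seat into the corner, then I clear off and measure.

```bash
python3 -m jog '[[3.5,7.5,-4,0,0,0],[0,0,-4,0,0,0],[0,0,-2.2,0,0,0],[0,0,-0.9,0,0,0],[0.4,2,-0.7,0,0,0],[0.4,2,-0.8,0,0,0],[0.4,2,-0.8,0,0,0]]'|egrep 'pos|force|rot'
python3 -m jog '[[0.4,2,-0.8,0,0,0],[0.4,2,-0.8,0,0,0]]'|egrep 'pos|force|rot'
python3 -m jog '[[2,-0.4,-0.8,0,0,0],[2,-0.4,-0.8,0,0,0]]'|egrep 'pos|force|rot'
python3 -m jog '[[1.6,1.2,-0.7,0,0,0],[1.6,1.2,-0.7,0,0,0]]'|egrep 'pos|force|rot'
```

```text
eef_pos: [0.6151, 0.0456, 0.0273]
ee_rot: [-3.135, -0.001, 2.949]
force: [-1.9, -5.1, 10.0]
eef_pos: [0.6161, 0.0478, 0.0273]
ee_rot: [-3.132, -0.001, 2.95]
force: [-1.9, -4.4, 9.9]
eef_pos: [0.6195, 0.047, 0.0273]
ee_rot: [-3.131, -0.002, 2.951]
force: [-4.8, 2.2, 11.3]
eef_pos: [0.6214, 0.0481, 0.0273]
ee_rot: [-3.128, -0.004, 2.952]
force: [-5.1, -3.2, 11.4]
```

```bash
python3 -m jog '[[0,0,8,0,0,0],[0,0,30,0,0,0],[0,0,40,0,0,0],[0,0,45,0,0,0],[0,0,40,0,0,0],[-20,-40,10,0,0,0],[-20,-40,0,0,0,0],[-20,-40,0,0,0,0],[-20,-40,0,0,0,0],[-20,-40,0,0,0,0],[-20,-40,0,0,0,0],[-20,-40,0,0,0,0]]'|egrep 't:|pos|force'
python3 -m jog '[[-20,-40,0,0,0,0],[-20,-40,0,0,0,0],[-20,-40,0,0,0,0],[-10,-40,0,0,0,0],[0,0,0,0,0,0]]'|egrep 't:|pos|force'
cat > f.py <<'E'
from h import *
z=np.load("shelf.npz"); s=lambda w:((np.array(w)[:2]-z["o"])@z["R"]*1e3).round(1)
for cam,box in(("top",(240,120,480,310)),("scene",(170,225,380,350))):
    im=eyes.grab_frame(cam); cv2.imwrite(f"pics/fin_{cam}.png",im); hsv=cv2.cvtColor(im,cv2.COLOR_BGR2HSV)
    for nm,lo,hi in(("blue",(112,120,60),(128,255,255)),("green",(65,40,90),(90,255,255)),("amber",(8,215,120),(22,255,255))):
        m=cv2.inRange(hsv,lo,hi); k=np.zeros_like(m); k[box[1]:box[3],box[0]:box[2]]=m[box[1]:box[3],box[0]:box[2]]
        n,l,st,ce=cv2.connectedComponentsWithStats(k)
        if n<2: print(cam,nm,"none"); continue
        i=1+st[1:,4].argmax(); b=cv2.boxPoints(cv2.minAreaRect(np.argwhere(l==i)[:,::-1].astype(np.float32)))
        print(cam,nm,st[i,4],s(ray(cam,ce[i],.027)),[s(ray(cam,p,.027)).tolist() for p in b])
E
python3 f.py
```

```text
t: 18.6
eef_pos: [0.4776, -0.2352, 0.2087]
ee_rot: [-3.128, 0.0, 2.963]
force: [1.9, -0.3, 0.5]
t: 19.1
eef_pos: [0.4018, -0.4042, 0.2103]
ee_rot: [-3.127, 0.003, 2.961]
force: [0.1, 0.9, -0.4]
top blue 511 [ 45.1 125.2] [[21.1, 149.1], [70.1, 149.0], [69.5, 101.5], [20.5, 101.8]]
top green 492 [-49.2 -32.4] [[-78.6, -11.4], [-30.3, -4.2], [-22.8, -52.4], [-71.1, -59.4]]
top amber none
scene blue 365 [ 46. 122.] [[23.4, 97.7], [23.9, 145.3], [66.6, 144.2], [66.1, 97.5]]
scene green 415 [-45.5 -36.2] [[-68.2, -65.4], [-75.0, -15.4], [-23.0, -7.9], [-16.5, -57.0]]
scene amber 777 [-33.6 121.2] [[-88.5, 100.8], [-88.0, 143.3], [18.8, 140.9], [18.3, 100.0]]
```

```bash
python3 - <<'E'
from h import *
z=np.load("shelf.npz"); s=lambda w:((np.array(w)[:2]-z["o"])@z["R"]*1e3).round(1)
for cam,x0,y0,x1,y1 in(("scene",300,230,345,300),("top",275,185,318,252)):
    for f in(f"pics/{cam}0.png",f"pics/fin_{cam}.png"):
        im=cv2.imread(f); b,g,r=[im[y0:y1,x0:x1,i].astype(int) for i in range(3)]
        m=((r-b>100)&(r-g>40)).astype(np.uint8); n,l,st,ce=cv2.connectedComponentsWithStats(m); i=1+st[1:,4].argmax()
        print(f,st[i],ce[i].round(2),s(ray(cam,ce[i]+[x0,y0],.027)))
im=cv2.imread("pics/fin_top.png").astype(int)   # dark-gap profiles over blue edges
for a,b in(((58,125),(82,125)),((45,138),(45,162))):
    P=[proj("top",[*(z["o"]+z["R"]@(np.array(a)+(np.array(b)-a)*t)/1e3),.027]) for t in np.linspace(0,1,13)]
    print([im[int(round(p[1])),int(round(p[0]))].tolist() for p in P])
E
```

```text
pics/scene0.png [ 19  16  21  42 869] [28.9 36.7] [-34.6 121. ]
pics/fin_scene.png [ 19  16  21  42 869] [28.9 36.7] [-34.6 121. ]
pics/top0.png [   6    8   33   54 1180] [21.84 34.94] [-40.9 124.9]
pics/fin_top.png [   6    8   33   54 1179] [21.85 34.95] [-41.  124.9]
[[197, 52, 31], [195, 49, 31], [198, 58, 40], [198, 57, 34], [201, 53, 36], [186, 43, 25], [151, 119, 115], [193, 216, 215], [224, 239, 238], [226, 238, 238], [222, 236, 237], [222, 236, 237], [221, 236, 238]]
[[198, 60, 43], [197, 58, 37], [197, 56, 38], [196, 53, 31], [199, 56, 38], [191, 47, 35], [174, 101, 98], [185, 192, 190], [216, 236, 236], [222, 236, 237], [221, 235, 237], [225, 237, 238], [225, 236, 237]]
```

The slab hasn't moved, and the blue blank meets both steel faces with no gap showing. Handing in.

```bash
python3 -c "
from station import workorder; print(workorder.job_done())"
```

```text
the job is handed in; nothing more can be done
None
```

The blue blank is home in the corner, and I handed the job in at about 19 s of the 51 s allowed. I pressed on its top with the shut fingertips and dragged it across the shelf to the rail. I re-pressed once near its lagging end to lay it flat, then slid it along with a steady bias towards the rail. I re-seated the fingertips several times on the way, then pushed it into both the rail and the end dam.

**Final checks**
- **Blue blank:** the top camera puts its centre at shelf (45.1, 125.2) mm against the wanted (45, 125), square to the shelf, with no gap visible at the rail or the dam.
- **Camera disagreement:** the scene camera reads (46, 122). It reads the slab about 4 mm short in y as well, so I took this as a calibration offset.
- **Amber slab:** unmoved in both cameras, to within 0.1 mm.
- **Spare blank:** unmoved to within about 0.6 mm.
- **Jar, brush and pink blanks:** I did not measure these again; no move was aimed near them.
- **Robot:** the arm finished clear of everything, with near-zero force on the tool.

**What did not go cleanly**
- The first press on the blank reached 48 N downwards through the fingertips; later presses stayed at about 6–24 N.
- During the slide the leading corner may have stood about 2 mm off the rail for a moment, at the limit of what I could measure. I pressed it back before going on.

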